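Unlock the marble dish and hold it out, tab to the chair

TASK

Slide the red transport lock of the marble dish all the way to its end stop, then lift the dish by its wooden bridge handle straight up off its stand and turn it just a quarter turn anticlockwise (seen from above) from the way it sat in the stand, which brings its thumb tab round to the chair side for someone there to take. Keep it level throughout, with the marble always on the blue spot in the middle, and leave the other things on the desk alone. Finish while still holding the dish still and level, about 10 cm above its stand and straight over it, with the marble at rest in the middle.

Things in the scene. Friction and masses are not known exactly. Their poses are not given: they have to be found in the camera images.
- stand: Dark wooden stand, fixed, turned up to 23 degrees. Origin on the desk under the centre of its round foot (124 mm across, 12 mm thick), z up. The dish sits in a brass ring there (84 mm across, top 20 mm above the desk). An arm runs 140 mm to the stand's -x (towards the robot) with the lock's rail, 130 mm along the stand's y, 122 mm from the centre. Stand's -y: chair side, robot's right.
- lock (a joint): Slide of the transport lock along the rail, in m. 0: locked, its steel tongue lies over the dish's thumb tab; grows as the red grip slides to the stand's +y (robot's left); 0.06: end stop, fully open. Starts between 0 and 0.01. Friction about 1.5 N; stays where it is left.
- lock_grip (a point): Inside the lock's red upright grip, 78 mm above the desk, 15 mm under the grip's top. Grip: 16 mm wide along the rail, 20 mm across it, 42 mm tall, on a steel carriage 30 x 30 mm whose top is 51 mm above the desk. A 5 mm thick steel tongue, level with the carriage's top, reaches 42 mm from the grip's axis towards the dish, over its tab.
- dish: White round dish, loose, 0.2 to 0.31 kg, 124 mm across, rim 32 mm high. Origin under the centre of its foot (68 mm across), z up; starts 12 mm above the desk, centred on the stand, axes as the stand's. Bridge handle along its y, thumb tab at its -x. Floor flat to 6 mm radius, then rises 5 degrees to 26 mm, 12 to 45, 40 to the rim. Blue spot: 24 mm radius. Tilt over 5 degrees rolls the marble off.
- dish_grip (a point): Middle of the wooden bar of the bridge handle, over the dish's centre, 98 mm above the dish's underside. Bar 12 mm thick along the dish's x, 14 mm high, 128 mm long along the dish's y, on a post at each end (60 mm from the middle); free room below it down to the marble, whose top is 59 mm under this point.
- dish_tab (a point): On top of the wooden thumb tab (26 mm wide, 6 mm thick) at its yellow dot, 90 mm from the dish's centre on its -x side, 31 mm above its underside; the tab ends 105 mm from the centre. It starts under the lock, pointing to the stand's -x; a quarter turn anticlockwise from above brings it to the stand's -y.
- dish_center (a point): Point on the dish's axis 26.5 mm above its underside: where the marble's centre lies when it is centred.
- marble_center (a point): Centre of the orange marble, 25 mm across, 20 g, loose in the dish; it rolls easily.
- mug: Striped mug, 85 mm wide and 98 mm high, standing at the back right; origin under its centre. Leave alone.
- keys: Bunch of keys, 90 x 120 x 8 mm, lying at the near right; origin under its centre. Leave alone.
- matches: Red and brown matchbox, 36 x 54 x 16 mm, lying at the left; origin under its centre. Leave alone.

How it is judged (in metres and radians):
On the way, in this order (a step that is already met when the one before it is completed fails the run):
1. The lock stands at its end stop (within 4 mm) while the dish still sits in its stand (value of joint lock above 0.056 m and z of dish in the frame of stand below 0.018 m), for 0.2 s.
2. The dish is lifted at least 50 mm off its stand by the fingers (z of dish in the frame of stand above 0.062 m and contact force between the fingers and dish above 1 N), for 0.2 s.
At the end, for the whole second after the job is handed in: Lock within 4 mm of its stop; fingers hold the dish still, 50 to 180 mm above its seat, within 40 mm of straight over the stand, free of it, tilted under 5 degrees, tab at the stand's -y (quarter turn anticlockwise, within 10 degrees); marble at rest within 12 mm of the centre (all of step 2 and value of joint lock above 0.056 m and z of dish in the frame of stand below 0.192 m and horizontal distance between dish and stand below 0.04 m and angle between dish's own z axis and vertical below 0.09 rad and angle between the x axis of dish and the y axis of stand, either way round below 0.17 rad and y of dish_tab in the frame of stand below -0.045 m and horizontal distance between marble_center and dish_center below 0.012 m and linear speed of dish below 0.02 m/s and angular speed of dish below 0.1 rad/s and linear speed of marble below 0.03 m/s and contact force between dish and stand below 0.1 N); the arm keeps its last pose, push and grip.
It fails at once if The dish is forced off its seat while the lock is not open (z of dish in the frame of stand above 0.03 m and value of joint lock below 0.05 m).
It fails at once if The marble leaves the blue spot (its centre more than 24 mm from the dish's centre) (horizontal distance between marble_center and dish_center above 0.024 m).
It fails at once if The dish is tilted more than 12 degrees (angle between dish's own z axis and vertical above 0.21 rad).
It fails at once if The mug, keys or matchbox is knocked about (moved more than 25 mm) (distance of any of mug, keys, matches from where it was at the start of the episode above 0.025 m).
It also fails if it takes over 50 s, if anything falls off the work surface, if the arm or the gripper's body presses on something with over 40 N, if the wrist force passes 120 N, or if a joint passes its speed limit or range.

ROBOT

A 7-joint arm with a two-finger parallel gripper is mounted at the origin on the work surface; the furniture and walls round the work are solid. World frame = base frame: x ahead of the robot, y to its left, z up, the work surface at z = 0. Lengths are in mm, angles in rad, forces in N, time in s.
With the tool pointing down it reaches from about 400 to 875 mm from the base axis. Payload 4.4 kg.
Tool frame: the origin (TCP) lies at the very end of the fingers, on their centre line; the grasp point (between the pads) lies 19 mm behind it (arm.grip_depth is the distance from the TCP to the grasp point, in mm); z points along the fingers, y is the line along which they close (so a half turn about z gives the same grasp; the last joint's range is limited). The gripper opens to 85 mm and grips with 20 to 120 N. Pads are 22 mm wide; open, the fingers measure 114 mm over their backs; the gripper's body (76 mm by 85 mm) begins 54 mm behind the grasp point. The pads swing forward as they close: fully open they stand 13 mm farther back than shut.
Start: joints at [1.149, 0.628, 0.038, 1.517, -0.027, 0.996, -0.02], TCP at [226.449, -609.293, 231.313] pointing down, gripper open.
Joint ranges: [-3.06, 3.06], [-0.37, 2.12], [-1.25, 1.32], [0.18, 2.47], [-1.1, 4.24], [0.23, 1.98], [-2.94, 2.94]. Speed limits (rad/s): [2.57, 2.57, 3.14, 3.14, 3.14, 3.14, 3.14].

INTERFACE

Orientations are given as a rotation vector (axis times angle).
In Python, from bench import telemetry, get_image, calibration, order, arm gives the robot as it stands.
- The arm moves only by the tool move_arm, never from a script. Its arguments are lists of equal length, an entry for each row: "offset": the shift along the tool's x, y, z each as a share of 50 mm, from -1 to 1, a list of three; "dr": the turn, a rotation vector about the tool's x, y, z each as a share of 360 degrees, from -1 to 1, a list of three. A call has 1 to 10 rows; each row shifts and turns the commanded pose from where the row before left it, along the tool's axes as they then stand; what a row does not reach is not made up. A row lasts 1/12 s, in which the tool goes at most 41.7 mm and 7.16 degrees, less where a joint would pass 70% of its speed; a pose out of reach is approached as far as the arm can. A call with a number of a shift or a turn outside -1 to 1 is refused whole. A call with a gripper value outside its range is refused whole. "claw" is the opening, from -1 (shut) to 1 (fully open), set as the call begins (left out, the last holds). The fingers move at their own pace and stop on an object; "grip_force" is the grip in N (left out, the last holds). Time passes only in rows, so rows that do not move let the fingers close. It gives the time, the measured TCP pose, the force, the opening and the grip force at its end, in the units of the state.
- telemetry.read_state(): the state, without advancing time (a new reading comes with each control period).
- get_image(name): name is "scene" or "top" or "wrist"; returns the picture (384x512x3 uint8, blue, green, red); there is no depth.
- calibration(name): a dict with "camera_matrix" (3x3 intrinsics, pixels), "cam_to_world" (4x4, takes a point from camera to world coordinates); the wrist camera has in their place "hand_eye" (4x4, takes a point from camera to tool coordinates, whose origin is the TCP and whose axes are the flange's). Camera axes: x right, y down, z forward; pixel columns grow to the right and rows downward; lengths in mm; the calibration is good to about 2 mm. A picture is of the moment at which its call begins: read the wrist's pose just before it. calibration takes no time and is no camera call.
- order.close_job(): hands the job in; it is judged then, once.
The state is a dict: "t": time; "joints": joint angles; "joint_vel": joint speeds; "tau": joint torques, N m; "eef_pos": TCP position; "eef_rot": TCP orientation; "wrist_force": force on the tool from outside, world axes, zero at the start; "ft_torque": the same for the moment, N m; "grip_width": finger opening in mm; "grasp_force": force on a finger pad.
Only numpy, scipy, OpenCV 4.12 (cv2) and the standard library are available. Lean on these libraries where they do the work, as an engineer would, in place of code of your own. Each camera call takes 0.05 s, during which the arm holds its last target. There are 200 camera calls.

## Working session

There is one attempt and no reset: what is moved stays moved. The work goes in short steps, Python scripts to look and compute and a tool call to move; the robot and the scene stay as the last step left them, time stands still between calls to the robot, and variables do not carry over. Pictures are saved under pics/ and viewed, at most 10 in all, crops included, and the job is handed in when it is done.

Besides the shell and the picture viewer there is one more tool, called as name(argument=value, ...) on one line, values as JSON. move_arm: Moves the arm, as the interface text tells. Shift numbers are shares of 50 mm and turn numbers shares of 360 degrees, none past 1 either way. Its arguments: {"type":"object","properties":{"offset":{"type":"array"},"dr":{"type":"array"},"claw":{"type":"number"},"grip_force":{"type":"number"}},"required":["offset","dr"]}

```bash
mkdir -p pics; python3 - <<'E'
from bench import telemetry, get_image, calibration
import cv2,numpy as np
s=telemetry.read_state(); print({k:np.round(v,3).tolist() for k,v in s.items()})
a=get_image("scene");b=get_image("top")
cv2.imwrite("pics/a.png",a);cv2.imwrite("pics/b.png",b)
for n in("scene","top"):
    c=calibration(n);print(n,np.round(c["camera_matrix"],1).tolist(),np.round(c["cam_to_world"],3).tolist())
E
```

```text
{'t': 0.0, 'joints': [1.149, 0.629, 0.038, 1.518, -0.027, 0.996, -0.02], 'joint_vel': [-0.001, -0.0, 0.001, 0.0, 0.001, -0.001, -0.002], 'tau': [0.001, -56.339, 1.226, -19.345, 0.011, 0.01, 0.0], 'eef_pos': [226.232, -608.661, 230.36], 'eef_rot': [-3.09, -0.556, 0.001], 'wrist_force': [1.271, 0.96, -0.107], 'ft_torque': [-0.003, 0.047, 0.038], 'grasp_force': 0.0, 'grip_width': 85.231}
scene [[375.6, 0.0, 253.6], [0.0, 375.6, 192.3], [0.0, 0.0, 1.0]] [[0.939, 0.3, -0.17, 693.597], [0.345, -0.809, 0.475, -432.888], [0.005, -0.505, -0.863, 912.703], [0.0, 0.0, 0.0, 1.0]]
top [[408.0, 0.0, 257.2], [0.0, 408.0, 191.3], [0.0, 0.0, 1.0]] [[0.022, -0.996, 0.083, 455.039], [-1.0, -0.023, -0.01, 9.452], [0.012, -0.083, -0.996, 1023.59], [0.0, 0.0, 0.0, 1.0]]
```

View pics/a.png

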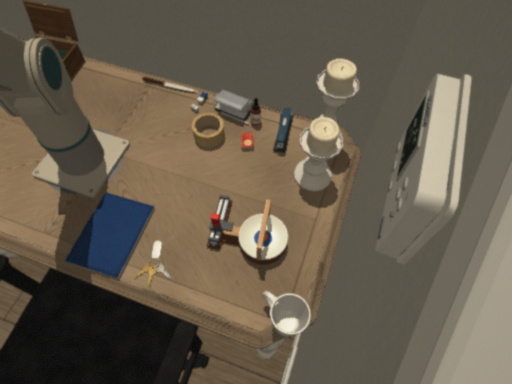

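View pics/b.png

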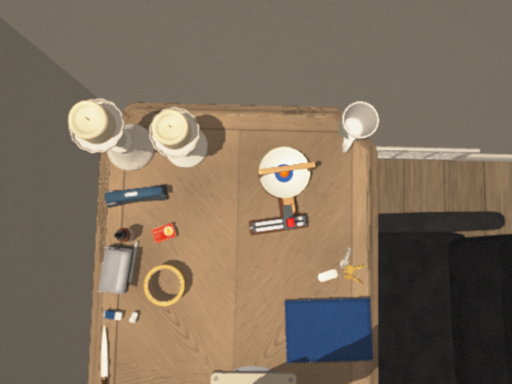

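The scene view shows the red grip at about (215,219), the dish at (263,238) and the bar from (267,202) to (261,258). The top view shows the dish at (285,172), the bar from (260,170) to (316,164), and the red grip at (291,223). The candlesticks are at the back left.

```bash
cat > h.py <<'E'
import numpy as np,cv2
from bench import telemetry,get_image,calibration
from scipy.spatial.transform import Rotation as R
def ray(n,u,v):
    c=calibration(n);T=np.array(c["cam_to_world"]);d=T[:3,:3]@np.linalg.solve(np.array(c["camera_matrix"]),[u,v,1.])
    return T[:3,3],d/np.linalg.norm(d)
def plane(n,u,v,z):
    o,d=ray(n,u,v);return o+d*(z-o[2])/d[2]
def tri(p,q):
    A=[];b=[]
    for n,(u,v) in(("scene",p),("top",q)):
        o,d=ray(n,u,v);M=np.eye(3)-np.outer(d,d);A.append(M);b.append(M@o)
    return np.linalg.lstsq(np.vstack(A),np.hstack(b),rcond=None)[0]
def comps(m,off,amin=12):
    n,_,st,ce=cv2.connectedComponentsWithStats(m.astype(np.uint8));return [(st[i,4],(ce[i]+off).round(1).tolist(),(st[i,:4]+[*off,0,0]).tolist()) for i in range(1,n) if st[i,4]>=amin]
E
python3 - <<'E'
from h import *
rois={"scene":("a",(195,190,100,80)),"top":("b",(240,140,90,100))}
out=[]
for n,(f,(x,y,w,h)) in rois.items():
    im=cv2.imread(f"pics/{f}.png")[y:y+h,x:x+w];hsv=cv2.cvtColor(im,cv2.COLOR_BGR2HSV);H,S,V=cv2.split(hsv)
    red=((H<5)|(H>174))&(S>170)&(V>90)
    white=(S<60)&(V>150); blue=(H>100)&(H<130)&(S>120)
    orange=(H>=5)&(H<20)&(S>110)&(V>165)
    for k,m in(("red",red),("white",white),("blue",blue),("or",orange)): print(n,k,comps(m,(x,y)))
    out.append(cv2.resize(im,None,fx=4,fy=4,interpolation=cv2.INTER_CUBIC))
c=np.zeros((400,780,3),np.uint8);c[:320,:400]=out[0];c[:400,410:770]=out[1];cv2.imwrite("pics/c.png",c)
E
```

```text
scene red [(np.int32(45), [214.7, 216.9], [211, 214, 8, 7])]
scene white [(np.int32(39), [219.1, 206.3], [217, 200, 6, 14]), (np.int32(57), [223.8, 208.8], [221, 200, 7, 19]), (np.int32(637), [249.9, 234.1], [239, 214, 24, 44]), (np.int32(602), [276.6, 237.6], [265, 215, 23, 44]), (np.int32(15), [211.4, 234.1], [210, 232, 4, 5])]
scene blue [(np.int32(17), [256.1, 236.8], [255, 233, 3, 9]), (np.int32(26), [267.7, 240.4], [264, 235, 7, 10])]
scene or [(np.int32(186), [263.7, 222.4], [258, 200, 12, 48]), (np.int32(63), [233.4, 230.7], [224, 226, 15, 9])]
top red [(np.int32(63), [290.3, 222.0], [287, 218, 8, 9])]
top white [(np.int32(679), [282.5, 157.5], [260, 147, 48, 22]), (np.int32(871), [286.2, 183.3], [261, 169, 50, 29]), (np.int32(18), [300.0, 217.7], [298, 216, 5, 4]), (np.int32(111), [268.3, 222.1], [255, 219, 28, 7]), (np.int32(25), [299.9, 223.6], [297, 222, 7, 4]), (np.int32(115), [268.9, 227.9], [255, 225, 29, 7])]
top blue [(np.int32(61), [283.6, 176.8], [276, 171, 16, 10])]
top or [(np.int32(303), [287.0, 168.5], [258, 161, 57, 16]), (np.int32(100), [289.2, 202.4], [282, 197, 13, 16])]
```

View pics/c.png

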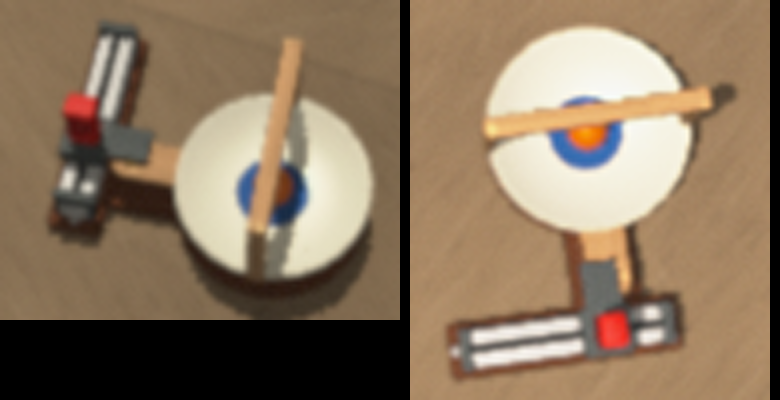

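The crop shows: bar from (259.2,172.2) to (315.2,164.2) in the top view, and (268,200) to (259.5,248) in the scene view. The dish rim centre is at (284.7,172.2) in the top view. The red grip's top face is at (290.5,222) in the top view and (215,215) in the scene view. The tongue lies over the tab.

```bash
python3 - <<'E'
from h import *
np.set_printoptions(precision=1,suppress=True)
e1=plane("top",259.2,172.2,117);e2=plane("top",315.2,164.2,117)
print("bar",e1,e2,(e1+e2)/2,np.linalg.norm(e1-e2),"yaw",np.degrees(np.arctan2(e1[0]-e2[0],e1[1]-e2[1])))
print("bar tri",tri((268,200),(259.2,172.2)),tri((259.5,248),(315.2,164.2)),tri((263.8,224),(287.2,168.2)))
f1=plane("scene",268,200,117);f2=plane("scene",259.5,248,117);print("scene bar",f1,f2,(f1+f2)/2)
# rim
for n,f,(x,y,w,h) in(("top","b",(240,140,90,100)),("scene","a",(195,190,100,80))):
    im=cv2.imread(f"pics/{f}.png")[y:y+h,x:x+w];H,S,V=cv2.split(cv2.cvtColor(im,cv2.COLOR_BGR2HSV))
    m=((S<80)&(V>130)).astype(np.uint8)
    k,l,st,ce=cv2.connectedComponentsWithStats(m)
    m2=np.isin(l,[i for i in range(1,k) if st[i,4]>300]).astype(np.uint8)
    hull=cv2.convexHull(cv2.findNonZero(m2));print(n)
    (c,ax,an)=cv2.fitEllipse(cv2.approxPolyDP(hull,0.1,True));p=plane(n,c[0]+x,c[1]+y,44);print("rim",c[0]+x,c[1]+y,ax,p)
print("grip top",plane("top",290.5,222,90),plane("scene",215,215.5,93),tri((214.9,216.9),(290.4,222)))
# rail direction: top crop corners of the rail far/near edges, z~40
r1=plane("top",*(240+(453-410)/4,140+352/4),38);r2=plane("top",*(240+(680-410)/4,140+320/4),38)
print("rail",r1,r2,np.linalg.norm(r1-r2),np.degrees(np.arctan2(r1[0]-r2[0],r1[1]-r2[1])))
print("matches",plane("top",164,233,16),"keys",plane("top",350,266,5),"mug",plane("top",360,121,98), "candle",tri((323,135),(172,128)),tri((341,70),(89,118)))
print(R.from_rotvec(telemetry.read_state()["eef_rot"]).as_matrix(), calibration("wrist")["hand_eye"])
E
```

```text
bar [573.6  -2.8 117. ] [ 594.6 -128.2  117. ] [584.1 -65.5 117. ] 127.12093750558621 yaw -9.537130823543489
bar tri [575.2  -2.2 114.5] [ 597.  -127.4  115.4] [586.4 -65.2 111.2]
scene bar [576.8  -2.9 117. ] [ 599.3 -126.9  117. ] [588.  -64.9 117. ]
top
rim 284.2271842956543 171.8444709777832 (51.52265167236328, 52.17351531982422) [585.4 -64.4  44. ]
scene
rim 263.0396041870117 235.64662170410156 (46.16206741333008, 50.0740852355957) [587.8 -64.6  44. ]
grip top [464.2 -77.1  90. ] [466.1 -75.7  93. ] [464.9 -76.9  86.5]
rail [448.2  13.5  38. ] [ 470.4 -123.    38. ] 138.26989585165958 -9.255217517517547
matches [431.2 225.9  16. ] keys [ 359.8 -234.     5. ] mug [ 701. -234.   98.] candle [653.8 182.3 183.4] [647.9 319.4 271.9]
[[ 0.9  0.3 -0. ]
 [ 0.3 -0.9  0. ]
 [-0.  -0.  -1. ]] [[  -0.    -1.    -0.3   67.6]
 [   1.    -0.    -0.    -0.3]
 [   0.    -0.3    1.  -141.7]
 [   0.     0.     0.     1. ]]
```

move_arm(offset=[[0.41,-0.416,-0.05],[0.41,-0.416,-0.05],[0.41,-0.416,-0.05],[0.41,-0.416,-0.05],[0.41,-0.416,-0.05],[0.41,-0.416,-0.05],[0.41,-0.416,-0.05],[0.41,-0.416,-0.05],[0.41,-0.416,-0.05],[0.41,-0.416,-0.05]], dr=[[0,0,0],[0,0,0],[0,0,0],[0,0,0],[0,0,0],[0,0,0],[0,0,0],[0,0,0],[0,0,0],[0,0,0]], claw=1, grip_force=25)

```text
t: 0.93
eef_pos: [346.3, -341.4, 256.2]
eef_rot: [-3.092, -0.556, 0.001]
wrist_force: [0.4, 0.1, -1.2]
grip_width: 85.6
grasp_force: 0.0
```

move_arm(offset=[[0.41,-0.416,0],[0.41,-0.416,0],[0.41,-0.416,0],[0.41,-0.416,0],[0.41,-0.416,0],[0.41,-0.416,0],[0.41,-0.416,0],[0.41,-0.416,0],[0.35,-0.35,0],[0.3,-0.3,0]], dr=[[0,0,0],[0,0,0],[0,0,0],[0,0,0],[0,0,0],[0,0,0],[0,0,0],[0,0,0],[0,0,0],[0,0,0]])

```text
t: 1.77
eef_pos: [461.5, -85.9, 256.2]
eef_rot: [-3.091, -0.558, 0.0]
wrist_force: [0.8, -0.2, 0.6]
grip_width: 85.4
grasp_force: 0.0
```

move_arm(offset=[[0,0,0],[0,0,0],[0,0,0],[0,0,0],[0,0,0],[0,0,0],[0,0,0],[0,0,0],[0,0,0],[0,0,0]], dr=[[0,0,-0.0195],[0,0,-0.0195],[0,0,-0.0195],[0,0,-0.0195],[0,0,-0.0195],[0,0,-0.0195],[0,0,-0.0195],[0,0,-0.0195],[0,0,-0.0195],[0,0,-0.0195]])

```text
t: 2.6
eef_pos: [460.8, -88.1, 256.1]
eef_rot: [-2.203, -2.239, 0.001]
wrist_force: [-0.5, 0.2, -1.1]
grip_width: 85.6
grasp_force: 0.0
```

```bash
cat >> h.py <<'E'
def goto(p,yaw):
    "tool-frame shift (shares of 50mm) and turn share to a world TCP position, tool down, x axis at yaw deg"
    s=telemetry.read_state();r=R.from_rotvec(s["eef_rot"]);c,q=np.cos(np.radians(yaw)),np.sin(np.radians(yaw))
    g=R.from_matrix(np.array([[c,q,0],[q,-c,0],[0,0,-1]]));M=r.as_matrix()
    print("pos",np.round(s["eef_pos"],1),"yaw",round(np.degrees(np.arctan2(M[1,0],M[0,0])),2),"t",s["t"],"j7",round(s["joints"][6],2),"F",np.round(s["wrist_force"],1),"w",s["grip_width"],s["grasp_force"])
    print("offset",np.round(r.inv().apply(np.array(p)-s["eef_pos"])/50,3),"dr",np.round((r.inv()*g).as_rotvec()/2/np.pi,4))
E
python3 -c "
from h import *
goto((465,-77,150),99.5)"
```

```text
pos [460.8 -88.1 256.1] yaw 90.93 t 2.6 j7 -0.04 F [-0.5  0.2 -1.1] w 85.64236274266884 0.0
offset [0.22  0.09  2.121] dr [-0.0001 -0.     -0.0238]
```

move_arm(offset=[[0.11,0.045,0.35],[0.11,0.045,0.35],[0,0,0.35],[0,0,0],[0,0,0]], dr=[[0,0,-0.012],[0,0,-0.0118],[0,0,0],[0,0,0],[0,0,0]])

```text
t: 3.02
eef_pos: [464.3, -76.8, 203.3]
eef_rot: [-2.036, -2.39, 0.002]
wrist_force: [-0.5, 0.0, 0.6]
grip_width: 85.3
grasp_force: 0.0
```

```bash
python3 -c "
from h import *
goto((465,-77,150),99.5)
cv2.imwrite('pics/w1.png',get_image('wrist'))"
```

```text
pos [464.3 -76.8 203.3] yaw 99.14 t 3.0167 j7 0.01 F [-0.5  0.   0.6] w 85.33846435062213 0.0
offset [-0.006  0.016  1.066] dr [-0.0004 -0.0001 -0.001 ]
```

View pics/w1.png

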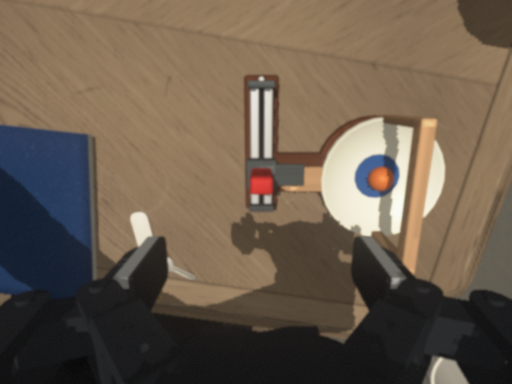

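The wrist view shows the red grip's top face at about (262,185), with the rail upright along column 262, so the yaw is aligned. The bar's near end is at (428,122).

```bash
python3 - <<'E'
from h import *
np.set_printoptions(precision=1,suppress=True)
s=telemetry.read_state();c=calibration("wrist");K=np.array(c["camera_matrix"]);H=np.array(c["hand_eye"])
Rw=R.from_rotvec(s["eef_rot"]).as_matrix()
def wp(u,v,z):
    d=Rw@H[:3,:3]@np.linalg.solve(K,[u,v,1.]);o=np.array(s["eef_pos"])+Rw@H[:3,3];return o+d*(z-o[2])/d[2]
print("grip",wp(262,185,93)); a,b=wp(262,80,40),wp(262,207,40);print("rail",a,b,np.degrees(np.arctan2(b[0]-a[0],a[1]-b[1])))
im=cv2.imread('pics/w1.png');h=cv2.cvtColor(im,cv2.COLOR_BGR2HSV)
m=((h[...,0]<5)|(h[...,0]>174))&(h[...,1]>150)&(h[...,2]>190);print(comps(m[150:210,230:290],(230,150)))
a,b=wp(428,120,117),wp(408,270,117);print("bar",a,b,np.degrees(np.arctan2(b[0]-a[0],a[1]-b[1])))
goto((465,-77,59),99.5)
E
```

```text
grip [467.3 -76.   93. ]
rail [453.7  10.5  40. ] [ 473.8 -113.4   40. ] 9.252171913507059
[(np.int32(272), [260.7, 185.1], [251, 178, 20, 15])]
bar [576.8  -2.7 117. ] [ 597.3 -122.6  117. ] 9.661217017811575
pos [465.1 -76.9 204.1] yaw 99.13 t 3.0667 j7 0.01 F [0.1 0.2 0.9] w 85.07087948533697 0.0
offset [-0.  -0.   2.9] dr [-0. -0. -0.]
```

move_arm(offset=[[0,0.02,0.4],[0,0,0.4],[0,0,0.4],[0,0,0.4],[0,0,0.4],[0,0,0.4],[0,0,0.3],[0,0,0.2],[0,0,0],[0,0,0]], dr=[[0,0,-0.001],[0,0,0],[0,0,0],[0,0,0],[0,0,0],[0,0,0],[0,0,0],[0,0,0],[0,0,0],[0,0,0]])

```text
t: 3.9
eef_pos: [466.7, -76.8, 59.4]
eef_rot: [2.029, 2.397, 0.0]
wrist_force: [0.9, -0.1, 0.1]
grip_width: 85.4
grasp_force: 0.0
```

move_arm(offset=[[0,0,0],[0,0,0],[0,0,0],[0,0,0],[0,0,0],[0,0,0],[0,0,0],[0,0,0],[0,0,0],[0,0,0]], dr=[[0,0,0],[0,0,0],[0,0,0],[0,0,0],[0,0,0],[0,0,0],[0,0,0],[0,0,0],[0,0,0],[0,0,0]], claw=-1, grip_force=25)

```text
t: 4.73
eef_pos: [465.5, -76.9, 59.3]
eef_rot: [-2.03, -2.397, 0.001]
wrist_force: [-0.9, -0.6, 6.1]
grip_width: 19.9
grasp_force: 28.5
```

move_arm(offset=[[0.1,0,0],[0.1,0,0],[0.1,0,0],[0.1,0,0],[0.1,0,0],[0.1,0,0],[0.1,0,0],[0.1,0,0],[0.1,0,0],[0,0,0]], dr=[[0,0,0],[0,0,0],[0,0,0],[0,0,0],[0,0,0],[0,0,0],[0,0,0],[0,0,0],[0,0,0],[0,0,0]])

```text
t: 5.57
eef_pos: [458.2, -31.7, 59.3]
eef_rot: [-2.029, -2.398, 0.001]
wrist_force: [-1.3, 0.9, 6.4]
grip_width: 19.7
grasp_force: 28.5
```

move_arm(offset=[[0.04,0,0],[0.04,0,0],[0.04,0,0],[0.04,0,0],[0,0,0]], dr=[[0,0,0],[0,0,0],[0,0,0],[0,0,0],[0,0,0]])

```text
t: 5.98
eef_pos: [457.0, -24.6, 59.3]
eef_rot: [2.03, 2.397, -0.001]
wrist_force: [-1.8, 1.2, 6.4]
grip_width: 19.6
grasp_force: 28.5
```

move_arm(offset=[[0.04,0,0],[0.04,0,0],[0.04,0,0],[0.04,0,0],[0,0,0]], dr=[[0,0,0],[0,0,0],[0,0,0],[0,0,0],[0,0,0]])

```text
t: 6.4
eef_pos: [456.8, -23.4, 59.3]
eef_rot: [2.034, 2.387, -0.009]
wrist_force: [2.6, -18.3, 2.3]
grip_width: 19.4
grasp_force: 27.9
```

move_arm(offset=[[-0.12,0,0],[0,0,0],[0,0,0]], dr=[[0,0,0],[0,0,0],[0,0,0]])

```text
t: 6.65
eef_pos: [456.9, -23.8, 59.3]
eef_rot: [2.031, 2.395, -0.002]
wrist_force: [-0.3, -3.7, 5.0]
grip_width: 19.8
grasp_force: 28.4
```

move_arm(offset=[[0,0,0],[0,0,0],[0,0,0],[0,0,0],[0,0,0],[0,0,-0.2],[0,0,-0.4],[0,0,-0.6],[0,0,-0.6],[0,0,-0.6]], dr=[[0,0,0],[0,0,0],[0,0,0],[0,0,0],[0,0,0],[0,0,0],[0,0,0],[0,0,0],[0,0,0],[0,0,0]], claw=1)

```text
t: 7.48
eef_pos: [456.4, -22.1, 179.9]
eef_rot: [-2.028, -2.398, 0.001]
wrist_force: [0.2, -0.0, -0.1]
grip_width: 85.2
grasp_force: 0.0
```

```bash
python3 -c "
from h import *
goto((586.5,-65,190),99.6)
a=get_image('scene');cv2.imwrite('pics/d.png',cv2.resize(a[180:280,180:310],None,fx=5,fy=5,interpolation=cv2.INTER_CUBIC))"
```

```text
pos [456.4 -22.1 179.9] yaw 99.55 t 7.4833 j7 -0.12 F [ 0.2 -0.  -0.1] w 85.15297098851306 0.0
offset [-1.277  2.424 -0.205] dr [-0.0002 -0.0001 -0.0001]
```

View pics/d.png

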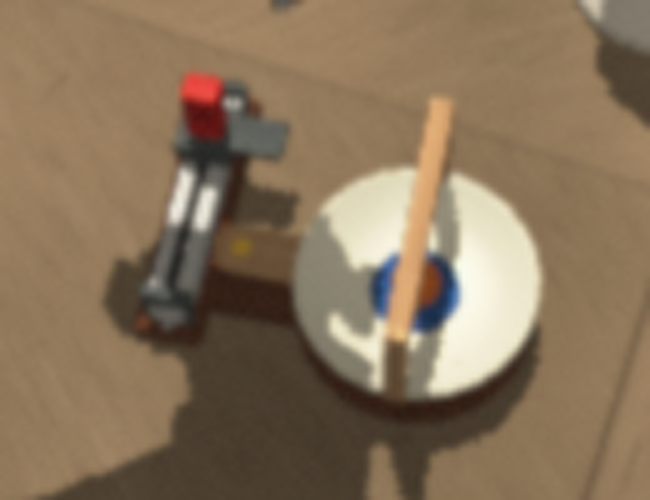

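The lock is now clear of the tab: red grip at crop (202,100), tongue at (262,137), tab dot at (241,246). Next, the bar.

move_arm(offset=[[-0.16,0.303,-0.03],[-0.16,0.303,-0.03],[-0.16,0.303,-0.03],[-0.16,0.303,-0.03],[-0.16,0.303,-0.03],[-0.16,0.303,-0.03],[-0.16,0.303,-0.03],[-0.157,0.303,0],[0,0,0],[0,0,0]], dr=[[0,0,0],[0,0,0],[0,0,0],[0,0,0],[0,0,0],[0,0,0],[0,0,0],[0,0,0],[0,0,0],[0,0,0]])

```text
t: 8.37
eef_pos: [586.7, -65.3, 188.6]
eef_rot: [-2.029, -2.397, 0.001]
wrist_force: [-0.7, 0.5, -0.8]
grip_width: 85.0
grasp_force: 0.0
```

```bash
python3 -c "
from h import *
goto((586.5,-65,91),99.6)
cv2.imwrite('pics/w2.png',get_image('wrist'))"
```

```text
pos [586.7 -65.3 188.6] yaw 99.49 t 8.3667 j7 -0.01 F [-0.7  0.5 -0.8] w 84.98420478293123 0.0
offset [ 0.007 -0.002  1.952] dr [-0.0002 -0.0001 -0.0003]
```

View pics/w2.png

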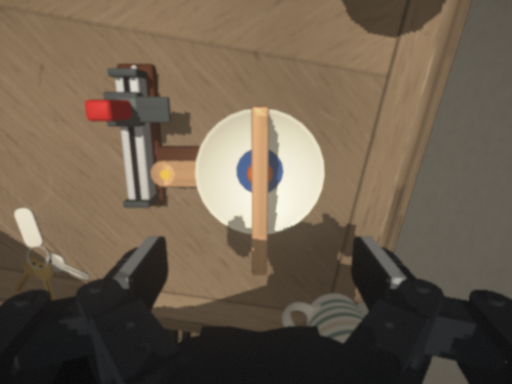

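The bar stands upright at column 260, midway between the fingertips (165 and 355), so it is aligned.

move_arm(offset=[[0,0,0.35],[0,0,0.35],[0,0,0.35],[0,0,0.35],[0,0,0.25],[0,0,0.2],[0,0,0.1],[0,0,0],[0,0,0]], dr=[[0,0,0],[0,0,0],[0,0,0],[0,0,0],[0,0,0],[0,0,0],[0,0,0],[0,0,0],[0,0,0]])

```text
t: 9.17
eef_pos: [587.0, -65.1, 92.2]
eef_rot: [2.029, 2.398, 0.0]
wrist_force: [0.4, -1.3, 0.0]
grip_width: 85.6
grasp_force: 0.0
```

move_arm(offset=[[0,0,0],[0,0,0],[0,0,0],[0,0,0],[0,0,0],[0,0,0],[0,0,0],[0,0,0],[0,0,0],[0,0,0]], dr=[[0,0,0],[0,0,0],[0,0,0],[0,0,0],[0,0,0],[0,0,0],[0,0,0],[0,0,0],[0,0,0],[0,0,0]], claw=-1, grip_force=50)

```text
t: 10.0
eef_pos: [587.3, -65.6, 92.1]
eef_rot: [2.029, 2.397, 0.0]
wrist_force: [0.8, -1.2, 3.5]
grip_width: 11.2
grasp_force: 49.6
```

```bash
python3 -c "
from h import *
goto((586.5,-65,191),99.6);print(telemetry.read_state()['ft_torque'])"
```

```text
pos [587.3 -65.6  92.1] yaw 99.5 t 10.0 j7 -0.07 F [ 0.8 -1.2  3.5] w 11.218893899892276 49.632917046546936
offset [ 0.013 -0.013 -1.977] dr [ 0.0001  0.0001 -0.0003]
[-0.10028263  0.01213469  0.03154242]
```

move_arm(offset=[[0,0,-0.02],[0,0,-0.04],[0,0,-0.06],[0,0,-0.08],[0,0,-0.1],[0,0,-0.1],[0,0,-0.1],[0,0,-0.08],[0,0,-0.04],[0,0,-0.02]], dr=[[0,0,0],[0,0,0],[0,0,0],[0,0,0],[0,0,0],[0,0,0],[0,0,0],[0,0,0],[0,0,0],[0,0,0]])

```text
t: 10.83
eef_pos: [587.3, -65.4, 124.4]
eef_rot: [2.029, 2.397, 0.001]
wrist_force: [0.5, 0.4, -3.7]
grip_width: 11.0
grasp_force: 48.9
```

```bash
python3 -c "
from h import *
goto((586.5,-65,191),99.6);print(telemetry.read_state()['ft_torque'])
cv2.imwrite('pics/w3.png',get_image('wrist'))"
```

```text
pos [587.3 -65.4 124.4] yaw 99.51 t 10.8333 j7 -0.05 F [ 0.5  0.4 -3.7] w 10.970688250327198 48.87027382850647
offset [ 0.011 -0.013 -1.331] dr [ 0.0001  0.     -0.0003]
[ 0.01622208  0.04251147 -0.00567442]
```

View pics/w3.png

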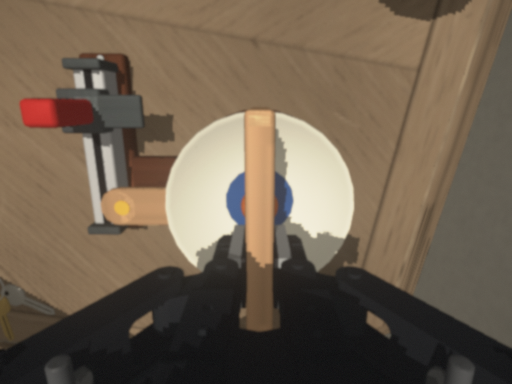

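The dish is held and level, with the marble behind the bar at about (260,205) in the middle of the blue spot. The tab dot is at (122,208), free of the lock. I'll keep lifting, then turn slowly.

move_arm(offset=[[0,0,-0.03],[0,0,-0.06],[0,0,-0.1],[0,0,-0.1],[0,0,-0.1],[0,0,-0.1],[0,0,-0.1],[0,0,-0.1],[0,0,-0.1],[0,0,-0.1]], dr=[[0,0,0],[0,0,0],[0,0,0],[0,0,0],[0,0,0],[0,0,0],[0,0,0],[0,0,0],[0,0,0],[0,0,0]])

```text
t: 11.72
eef_pos: [587.0, -65.4, 168.9]
eef_rot: [2.03, 2.398, 0.0]
wrist_force: [0.2, -1.1, -2.4]
grip_width: 11.2
grasp_force: 48.8
```

move_arm(offset=[[0,0,-0.1],[0,0,-0.1],[0,0,-0.1],[0,0,-0.08],[0,0,-0.04],[0,0,-0.02],[0,0,0],[0,0,0],[0,0,0],[0,0,0]], dr=[[0,0,0],[0,0,0],[0,0,0],[0,0,0],[0,0,0],[0,0,0],[0,0,0],[0,0,0],[0,0,0],[0,0,0]])

```text
t: 12.55
eef_pos: [586.8, -65.4, 190.0]
eef_rot: [-2.029, -2.398, 0.0]
wrist_force: [-0.7, -0.1, -3.0]
grip_width: 11.3
grasp_force: 48.9
```

```bash
python3 -c "
from h import *
goto((586.5,-65,191),189.5);print(telemetry.read_state()['joints'])"
```

```text
pos [586.8 -65.4 190. ] yaw 99.51 t 12.55 j7 -0.01 F [-0.7 -0.1 -3. ] w 11.333742557334961 48.86654019355774
offset [ 0.008 -0.005 -0.02 ] dr [-0.0e+00 -1.0e-04 -2.5e-01]
[ 0.28089892  0.60867593 -0.34303926  1.72635281  0.25835617  0.85176958
 -0.01051446]
```

move_arm(offset=[[0,0,0],[0,0,0],[0,0,0],[0,0,0],[0,0,0],[0,0,0],[0,0,0],[0,0,0],[0,0,0],[0,0,0]], dr=[[0,0,-0.001],[0,0,-0.002],[0,0,-0.003],[0,0,-0.004],[0,0,-0.005],[0,0,-0.006],[0,0,-0.007],[0,0,-0.007],[0,0,-0.007],[0,0,-0.007]])

```text
t: 13.38
eef_pos: [587.0, -65.4, 190.3]
eef_rot: [1.633, 2.684, 0.0]
wrist_force: [-0.2, -0.3, -3.8]
grip_width: 11.1
grasp_force: 48.9
```

move_arm(offset=[[0,0,0],[0,0,0],[0,0,0],[0,0,0],[0,0,0],[0,0,0],[0,0,0],[0,0,0],[0,0,0],[0,0,0]], dr=[[0,0,-0.007],[0,0,-0.007],[0,0,-0.007],[0,0,-0.007],[0,0,-0.007],[0,0,-0.007],[0,0,-0.007],[0,0,-0.007],[0,0,-0.007],[0,0,-0.007]])

```text
t: 14.22
eef_pos: [587.1, -65.5, 190.3]
eef_rot: [1.009, 2.975, -0.0]
wrist_force: [-0.3, -0.1, -3.0]
grip_width: 11.6
grasp_force: 48.9
```

move_arm(offset=[[0,0,0],[0,0,0],[0,0,0],[0,0,0],[0,0,0],[0,0,0],[0,0,0],[0,0,0],[0,0,0],[0,0,0]], dr=[[0,0,-0.007],[0,0,-0.007],[0,0,-0.007],[0,0,-0.007],[0,0,-0.007],[0,0,-0.007],[0,0,-0.007],[0,0,-0.007],[0,0,-0.007],[0,0,-0.007]])

```text
t: 15.05
eef_pos: [587.1, -65.7, 190.3]
eef_rot: [0.336, 3.123, -0.0]
wrist_force: [0.5, 0.4, -3.0]
grip_width: 11.2
grasp_force: 48.9
```

move_arm(offset=[[0,0,0],[0,0,0],[0,0,0],[0,0,0],[0,0,0],[0,0,0],[0,0,0],[0,0,0],[0,0,0],[0,0,0]], dr=[[0,0,-0.007],[0,0,-0.007],[0,0,-0.007],[0,0,-0.007],[0,0,-0.007],[0,0,-0.007],[0,0,-0.006],[0,0,-0.005],[0,0,-0.004],[0,0,-0.003]])

```text
t: 15.88
eef_pos: [587.1, -65.6, 190.3]
eef_rot: [-0.253, 3.131, -0.0]
wrist_force: [-0.6, 0.7, -4.3]
grip_width: 11.2
grasp_force: 48.8
```

move_arm(offset=[[0,0,0],[0,0,0],[0,0,0],[0,0,0],[0,0,0],[0,0,0],[0,0,0],[0,0,0],[0,0,0],[0,0,0]], dr=[[0,0,-0.001],[0,0,0],[0,0,0],[0,0,0],[0,0,0],[0,0,0],[0,0,0],[0,0,0],[0,0,0],[0,0,0]])

```text
t: 16.72
eef_pos: [587.0, -65.4, 190.3]
eef_rot: [-0.26, 3.131, 0.0]
wrist_force: [-0.3, 0.3, -3.2]
grip_width: 11.0
grasp_force: 48.8
```

```bash
python3 -c "
from h import *
goto((586.5,-65,191),189.5)
a=get_image('top');b=get_image('wrist')
c=np.hstack([cv2.resize(a[110:260,220:350],(390,450)),cv2.resize(b,(400,300))[:, :] if 0 else np.vstack([cv2.resize(b,(400,300)),np.zeros((150,400,3),np.uint8)])])
cv2.imwrite('pics/e.png',c)"
```

```text
pos [587.  -65.4 190.3] yaw -170.49 t 16.7167 j7 1.27 F [-0.3  0.3 -3.2] w 11.019561433470834 48.82655382156372
offset [ 0.01   0.009 -0.013] dr [-0.  0.  0.]
```

View pics/e.png

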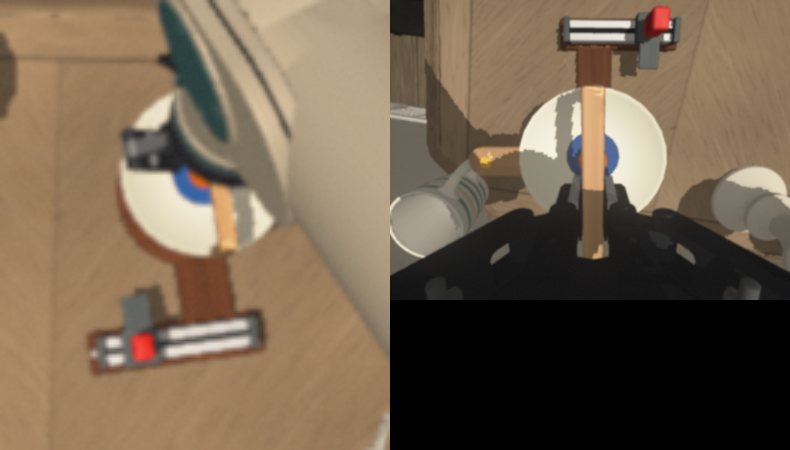

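The top view (left) shows the dish with its tab round to the chair side and the marble on the blue spot, at about crop (200,178). The lock is open, with the red grip at crop (144,342). The wrist view (right) shows the tab dot at (487,158) and the bar in line with the stand's arm. One last numeric check of the lock before handing in.

```bash
python3 - <<'E'
from h import *
a=get_image("top");h=cv2.cvtColor(a,cv2.COLOR_BGR2HSV)
m=((h[...,0]<5)|(h[...,0]>174))&(h[...,1]>170)&(h[...,2]>90)
for c in comps(m[205:240,250:300],(250,205)):
    p=plane("top",*c[1],90);print(c[1],p,"stand y",(p[:2]-[586,-65])@[-.165,.986])
s=telemetry.read_state();print(s["t"],np.abs(s["joint_vel"]).max())
E
```

```text
[267.2, 225.1] [455.98077769 -24.06020109  90.        ] stand y 61.81981340577772
16.8667 0.001418183009865289
```

```bash
python3 -c "
from bench import order
print(order.close_job())"
```

```text
the job is handed in; nothing more can be done
None
```

I slid the lock to its end stop and lifted the dish about 10 cm straight up. I then turned it a quarter turn anticlockwise and handed the job in holding it still and level, with the marble on the blue spot; the judge's verdict was not shown.

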